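Weight down a panel on its two cleats for gluing

ROBOT

A 7-joint arm with a two-finger parallel gripper is mounted at the origin on the work surface. World frame = base frame: x ahead of the robot, y to its left, z up, the work surface at z = 0. Lengths are in m, angles in rad, forces in N, time in s.
With the tool pointing down it reaches from about 0.35 to 0.9 m from the base axis. Payload 8.1 kg.
Tool frame: the origin (TCP) lies at the centre of the arm's flange, where the gripper is bolted on; the fingertips stand 173 mm ahead of it and the grasp point (between the pads) lies 155 mm ahead of it; z points along the fingers, y is the line along which they close (so a half turn about z gives the same grasp; the last joint's range is limited). The gripper opens to 85 mm and grips with 20 to 120 N. Pads are 22 mm wide; open, the fingers measure 114 mm over their backs; the gripper's body (76 mm by 85 mm) begins 54 mm behind the grasp point. The pads swing forward as they close: fully open they stand 13 mm farther back than shut.
Start: joints at [-1.372, 0.434, 0.025, 1.573, -0.012, 1.134, -0.075], TCP at [0.186, 0.597, 0.405] pointing down, gripper open.
Joint ranges: [-2.62, 2.62], [-0.44, 2.09], [-1.27, 1.32], [0.08, 2.57], [-1.32, 4.46], [0.12, 2], [-2.74, 2.74]. Speed limits (rad/s): [2.22, 2.22, 3.01, 3.01, 3.14, 3.14, 3.14].

INTERFACE

Orientations are given as a unit quaternion [x, y, z, w].
In Python, from plant import r gives the robot as it stands.
- The arm moves only by the tool servo_tool, never from a script. Its argument "targets" is a list that holds one entry, the list of rows, each a list of 7 numbers: the gripper command: -1 is shut, 1 is fully open, values between are in proportion, then the shift along the tool's x, y, z in units of 40 mm (1.0 is 40 mm), then the turn, a rotation vector about the tool's x, y, z in units of 6 degrees (1.0 is 6 degrees). A call has 1 to 5 rows; each row is the pose to reach, as a shift and turn from the pose commanded when the call began, along the tool's axes at that moment; what a row does not reach only later rows make up. A row lasts 1/10 s, in which the tool goes at most 50 mm and 8.59 degrees, less where a joint would pass 70% of its speed; a pose out of reach is approached as far as the arm can. A call with a gripper value outside its range is refused whole. The fingers move at their own pace and stop on an object; the grip force is fixed at half the most. Time passes only in rows, so rows that repeat a pose let the fingers close. It gives the time, the measured TCP pose, the force, the opening and the grip force at its end, in the units of the state.
- r.get_obs(): the state, without advancing time (a new reading comes with each control period).
- r.read_camera(name): name is "scene" or "top" or "wrist"; returns a dict with "frame" (384x512x3 uint8, red, green, blue), "fx", "fy", "cx", "cy" (pixels), "extrinsics" (4x4, takes a point from world to camera coordinates). Camera axes: x right, y down, z forward; pixel columns grow to the right and rows downward; lengths in m; the calibration is good to about 2 mm. A picture is of the moment at which its call begins. There is no depth.
- r.hand_in(): hands the job in; it is judged then, once.
The state is a dict: "time_s": time; "joint_pos": joint angles; "qvel": joint speeds; "joint_efforts": joint torques, N m; "tcp_pos": TCP position; "ee_rot": TCP orientation; "contact_force": force on the tool from outside, world axes, zero at the start; "moment": the same for the moment, N m; "opening": opening from 0.0 (shut) to 1.0 (fully open); "grasp_force": force on a finger pad.
Only numpy, scipy, OpenCV 4.12 (cv2) and the standard library are available. Lean on these libraries where they do the work, as an engineer would, in place of code of your own. Each camera call takes 0.05 s, during which the arm holds its last target. There are 200 camera calls.

TASK

Set up the glue-up on the grey base board: lay the orange-ended cleat squarely on the orange tape mark and the blue-ended cleat on the blue mark, then lay the plywood panel flat across the two cleats, centred over them and at right angles to them. Last, stand the round brass weight on the panel directly above the orange-ended cleat and the square steel weight directly above the blue-ended one, and leave the glue bottle and the file where they are.

Things in the scene. Friction and masses are not known exactly. Their poses are not given: they have to be found in the camera images.
- orange_cleat: loose pine cleat, a bar 90 long (its x axis) x 24 wide (y) x 22 high, about 60 g, both ends painted orange; lies flat at the start in any of five spots nearest the robot; origin at the centre of its underside, z up
- blue_cleat: loose pine cleat, a bar 90 long (its x axis) x 24 wide (y) x 22 high, about 60 g, both ends painted blue; lies flat at the start in any of five spots nearest the robot; origin at the centre of its underside, z up
- panel: loose plywood panel, 190 long (x) x 60 wide (y) x 12 thick, about 100 g; lies flat on the left or right of the base board; origin at the centre of its underside, z up
- round_weight: loose round brass weight, about 0.5 kg: a cylinder 44 in diameter and 36 high with a small knob on top (22 in diameter, 54 mm total height); origin at the centre of its underside, z up
- square_weight: loose square dark-steel weight, about 0.5 kg: a block 42 (x) x 42 (y) x 36 high with a small bright knob on top (22 in diameter, 54 mm total height); origin at the centre of its underside, z up
- orange_mark: orange tape mark, 110 x 40 mm, flat, fixed on the grey laminate base board (130 x 230 x 9 mm, fixed on the bench at a varying place and angle); origin at the mark's centre on the board's top face, 9 mm above the bench; x along the mark's long side, z up. The two marks are parallel, about 120 mm apart centre to centre across their long sides; which is on which side varies. A cleat belongs on it, centred, long side along x
- blue_mark: blue tape mark, 110 x 40 mm, flat, fixed on the grey laminate base board (130 x 230 x 9 mm, fixed on the bench at a varying place and angle); origin at the mark's centre on the board's top face, 9 mm above the bench; x along the mark's long side, z up. The two marks are parallel, about 120 mm apart centre to centre across their long sides; which is on which side varies. A cleat belongs on it, centred, long side along x
- glue_bottle: bystander: white and red glue bottle standing upright among the things, 42 in diameter, 120 high; origin at the centre of its underside. Leave it alone
- file: bystander: loose file lying flat, red handle to its -x and steel blade to its +x, 210 long, 20 wide and high, on the other side of the base board from the panel; origin near its middle at bench level. Leave it alone
Not all that is in view belongs to the job. Leave any turquoise look-alike of the orange_cleat alone. What is shaped like the blue_cleat but turquoise is not meant.

How it is judged:
By the outcome, as a careful person would: the job done as asked, in the order asked, and still so for the second after the job is handed in, with the robot touching nothing.
It also fails if it takes over 131 s, if anything falls off the work surface, if the arm or the gripper's body presses on something with over 40 N, if the wrist force passes 120 N, or if a joint passes its speed limit or range.

## Working session

There is one attempt and no reset: what is moved stays moved. The work goes in short steps, Python scripts to look and compute and a tool call to move; the robot and the scene stay as the last step left them, time stands still between calls to the robot, and variables do not carry over. Pictures are saved under pics/ and viewed, at most 14 in all, crops included, and the job is handed in when it is done.

Besides the shell and the picture viewer there is one more tool, called after "Request:" by a JSON object that holds its "fn" and its "kwargs". servo_tool: Moves the arm, as the interface text tells. Its arguments: {"type":"object","properties":{"targets":{"type":"array"}},"required":["targets"]}

```bash
ls; mkdir -p pics
cat > h.py <<'E'
import numpy as np, cv2
from plant import r
from scipy.spatial.transform import Rotation as R
def ray(c,u,v,z):
    E=np.array(c["extrinsics"]);Rm=E[:3,:3];t=E[:3,3];o=-Rm.T@t
    d=Rm.T@np.array([(u-c["cx"])/c["fx"],(v-c["cy"])/c["fy"],1.])
    return o+d*(z-o[2])/d[2]
def shot(n,f=None):
    c=r.read_camera(n)
    if f: cv2.imwrite("pics/"+f,cv2.cvtColor(c["frame"],cv2.COLOR_RGB2BGR))
    return c
E
python3 - <<'E'
from h import *
import pickle
for n in("top","scene"):
    c=shot(n,n+"0.png"); pickle.dump(c,open(n+"0.pkl","wb"))
    E=np.array(c["extrinsics"]);print(n,c["fx"],-E[:3,:3].T@E[:3,3])
o=r.get_obs();print(o)
E
```

```text
pics
top 441.6679838936237 [0.37333106 0.01077335 1.24610398]
scene 397.7488148339636 [ 1.21961744 -0.26452938  0.89947776]
{'time_s': 0.1, 'joint_pos': array([-1.37160636,  0.43514019,  0.02497761,  1.57399115, -0.01160386,
        1.13398819, -0.07512329]), 'qvel': array([-1.70617879e-03, -1.17688482e-04,  6.36161703e-05, -2.75135211e-03,
        2.74997709e-04,  1.32853768e-03,  6.00716757e-04]), 'joint_efforts': array([ 2.09083824e-03, -6.71753740e+01,  1.02757003e+00, -3.16897953e+01,
        1.57817651e-02,  7.22818397e-03,  3.16734918e-05]), 'tcp_pos': array([0.18573817, 0.59655147, 0.40401825]), 'ee_rot': array([ 1.50371331e-01,  9.88629347e-01, -6.89631752e-04, -4.20605838e-05]), 'contact_force': array([0.62060315, 1.14750757, 0.00157063]), 'moment': array([ 0.01304602, -0.00702574, -0.0161674 ]), 'grasp_force': 0.0, 'opening': 1.0000055776795715}
```

View pics/top0.png

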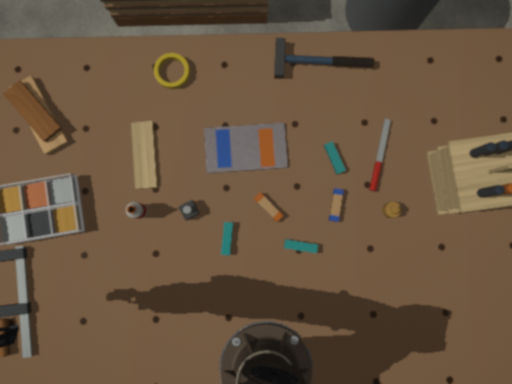

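View pics/scene0.png

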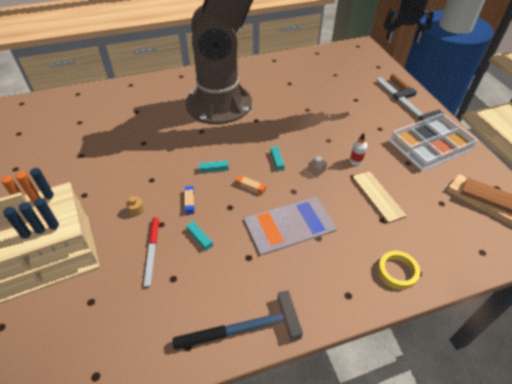

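Top view: orange-ended cleat (269,207), blue-ended (337,205), panel (145,155), board (246,148) with blue mark (224,148) and orange mark (267,147), square weight (190,210), round weight (393,210), bottle (135,210), file (381,155). Possible mistakes: the turquoise bars at (228,238), (301,246) and (335,158), the bottle for a weight, and the yellow-ring/board ply pieces for the panel. I'll measure and check with a crop.

```bash
cat > m.py <<'E'
from h import *
import pickle
c=pickle.load(open("top0.pkl","rb"));f=c["frame"];hsv=cv2.cvtColor(f,cv2.COLOR_RGB2HSV)
big=cv2.cvtColor(cv2.resize(f[110:280,110:420],None,fx=2.5,fy=2.5,interpolation=cv2.INTER_CUBIC),cv2.COLOR_RGB2BGR)
for n,(u,v) in dict(orange=(269,207),blue=(337,205),panel=(145,155),omark=(267,147),bmark=(224,148),sq=(190,210),rnd=(393,210),board=(246,148)).items():
    print(n,f[v,u],hsv[v,u],[hsv[v,u+d].tolist() for d in(-14,14)], ray(c,u,v,0).round(3))
print("bg",hsv[190,300])
print(ray(c,269,207,0), ray(c,0,192,0))
cv2.imwrite("pics/crop.png",big)
E
python3 m.py
```

```text
orange [152 123  87] [ 17 109 152] [[14, 109, 117], [14, 110, 116]] [ 0.442 -0.021  0.   ]
blue [150 122  85] [ 17 110 150] [[15, 110, 116], [14, 109, 117]] [ 0.443 -0.214  0.   ]
panel [167 148 109] [ 20  89 167] [[15, 106, 120], [14, 109, 108]] [0.599 0.329 0.   ]
omark [151  86  38] [ 13 191 151] [[5, 14, 112], [4, 16, 113]] [ 0.614 -0.02   0.   ]
bmark [ 48  77 134] [110 164 134] [[5, 13, 115], [4, 15, 116]] [0.614 0.103 0.   ]
sq [104 106 102] [ 45  10 106] [[15, 112, 93], [14, 111, 69]] [0.439 0.202 0.   ]
rnd [138 107  54] [ 19 155 138] [[15, 110, 116], [15, 114, 78]] [ 0.425 -0.371  0.   ]
board [114 109 108] [  5  13 114] [[173, 9, 114], [11, 153, 145]] [0.612 0.04  0.   ]
bg [ 15 108 116]
[ 0.44188591 -0.02126784  0.        ] [0.50209187 0.73909298 0.        ]
```

View pics/crop.png

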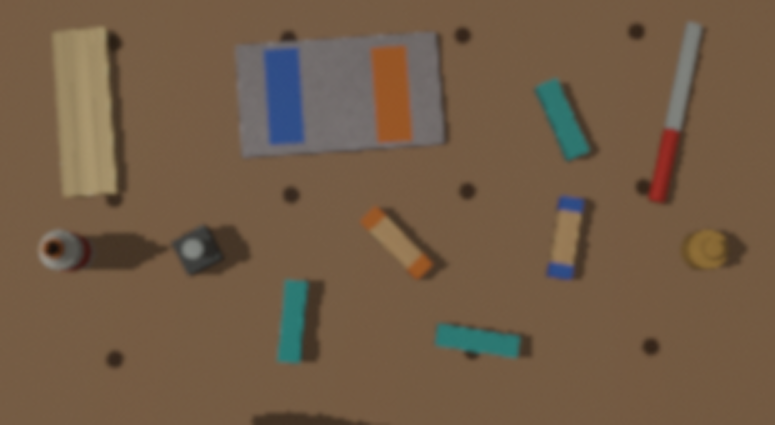

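The crop confirms the choice: orange-ended wood bar at crop (397,243), blue-ended at (566,237), and the three others are plain turquoise.

```bash
cat > m2.py <<'E'
from h import *
import pickle
def rect(c,mask,roi,z):
    x0,y0,x1,y1=roi
    m=np.zeros_like(mask);m[y0:y1,x0:x1]=mask[y0:y1,x0:x1]
    n,l,s,ce=cv2.connectedComponentsWithStats(m)
    k=1+np.argmax(s[1:,4]); ys,xs=np.where(l==k)
    P=np.array([ray(c,u,v,z)[:2] for u,v in zip(xs,ys)])
    (cx,cy),(w,h),a=cv2.minAreaRect((P*1000).astype(np.float32))
    if w<h: w,h,a=h,w,a+90
    return np.array([cx,cy]).round(1),round(w),round(h),round((a+90)%180-90,1),len(xs),P.mean(0).round(4)
if __name__=="__main__":
    c=pickle.load(open("top0.pkl","rb"));hsv=cv2.cvtColor(c["frame"],cv2.COLOR_RGB2HSV).astype(int)
    H,S,V=hsv[...,0],hsv[...,1],hsv[...,2]
    org=(S>150)&(H<16)&(V>100); blu=(H>100)&(H<125)&(S>100)
    wood=(V>132)
    u8=lambda m:m.astype(np.uint8)
    print("orange",rect(c,u8(org|wood),(245,185,295,230),.022))
    print("blue",rect(c,u8(blu|wood),(320,182,355,228),.022))
    print("panel",rect(c,u8(V>132),(120,110,170,200),.012))
    print("omark",rect(c,u8(org),(250,120,285,175),.009))
    print("bmark",rect(c,u8(blu),(205,120,245,175),.009))
    print("board",rect(c,u8((S<60)|org|blu),(195,115,295,180),.009))
    print("rnd",rect(c,u8((S>130)&(H>16)&(V>90)),(375,195,412,225),.036))
    print("sq",rect(c,u8((S<80)&(V<130)),(175,195,206,225),.036))
    c=pickle.load(open("scene0.pkl","rb"));
    for n,u,v,z in(("o",251,185,.022),("b",189,199,.022),("rw knob",134,200,.054),("sq knob",320,157,.054)): print(n,ray(c,u,v,z).round(3))
E
python3 m2.py
```

```text
orange (array([442.2, -17.9]), 92, 26, 43.5, 293, array([ 0.4417, -0.0179]))
blue (array([ 443.5, -206.2]), 55, 23, -11.6, 165, array([ 0.4436, -0.2062]))
panel (array([599.9, 331.8]), 191, 60, 3.8, 1415, array([0.5987, 0.3316]))
omark (array([611.8, -17.4]), 105, 35, 2.7, 462, array([ 0.6117, -0.0175]))
bmark (array([611.6, 104.7]), 107, 37, 2.5, 488, array([0.6118, 0.1048]))
board (array([612.3,  41.1]), 232, 131, -87.8, 3014, array([0.6122, 0.0518]))
rnd (array([ 425.3, -354.4]), 49, 41, 88.7, 240, array([ 0.4253, -0.3554]))
sq (array([438.7, 200.6]), 44, 43, 26.0, 231, array([0.4378, 0.2001]))
o [ 0.454 -0.02   0.022]
b [ 0.451 -0.208  0.022]
rw knob [ 0.436 -0.355  0.054]
sq knob [0.436 0.209 0.054]
```

```bash
cat > plan.py <<'E'
# usage: plan.py x y z psi [x y z psi ...]   mm, deg ; prints rows (per call: shift xyz, turn z)
import sys; from h import *
o=r.get_obs();p=np.array(o["tcp_pos"]);M=R.from_quat(o["ee_rot"]).as_matrix()
psi=np.degrees(np.arctan2(M[1,1],M[0,1]))
print("t",round(o["time_s"],1),"p",(p*1000).round(1),"psi",round(psi,1),"zaxis",M[:,2].round(3),"open",round(o["opening"],3),"F",np.round(o["contact_force"],1),"q",np.round(o["joint_pos"],2))
a=[float(s) for s in sys.argv[1:]]
for i in range(0,len(a),4):
    t=np.array(a[i:i+3])/1000
    d=a[i+3]-psi; n=max(1,int(np.ceil(max(np.linalg.norm(t-p)/.215,abs(d)/40))))
    for k in range(n):
        s=np.radians(psi); Mt=np.array([[-np.sin(s),np.cos(s),0],[np.cos(s),np.sin(s),0],[0,0,-1]]).T
        if 1: Mt=np.column_stack([[-np.sin(s),np.cos(s),0],[np.cos(s),np.sin(s),0],[0,0,-1]])
        sh=Mt.T@((t-p)/n if k==0 else st)
        if k==0: st=(t-p)/n
        print("  shift",(sh/.04).round(2).tolist(),"turn",round(-d/n/6,2),"mm",round(np.linalg.norm(st)*1000))
        psi+=d/n
    p=t
E
sed -i '/if 1:/s/if 1: //; /Mt=np.array/s/; Mt=np.array.*$//' plan.py
python3 plan.py 442 -18 330 -46.5
```

```text
t 0.1 p [185.7 596.6 404. ] psi 72.7 zaxis [-0.    -0.001 -1.   ] open 1.0 F [0.6 1.1 0. ] q [-1.37  0.44  0.02  1.57 -0.01  1.13 -0.08]
  shift [-2.67, -3.19, 0.46] turn 4.97 mm 167
  shift [-3.9, -1.44, 0.46] turn 4.97 mm 167
  shift [-4.1, 0.69, 0.46] turn 4.97 mm 167
  shift [-3.22, 2.64, 0.46] turn 4.97 mm 167
```

Request:
{"fn": "servo_tool", "kwargs": {"targets": [[[1,-2.67,-3.19,0.46,0,0,4.97],[1,-2.67,-3.19,0.46,0,0,4.97],[1,-2.67,-3.19,0.46,0,0,4.97],[1,-2.67,-3.19,0.46,0,0,4.97],[1,-2.67,-3.19,0.46,0,0,4.97]]]}}

```text
time_s: 0.6
tcp_pos: [0.2513, 0.4402, 0.386]
ee_rot: [0.402, 0.915, -0.001, 0.0]
contact_force: [0.0, 0.4, 0.3]
opening: 0.997
grasp_force: 0.0
```

Request:
{"fn": "servo_tool", "kwargs": {"targets": [[[1,-3.9,-1.44,0.46,0,0,4.97],[1,-3.9,-1.44,0.46,0,0,4.97],[1,-3.9,-1.44,0.46,0,0,4.97],[1,-3.9,-1.44,0.46,0,0,4.97],[1,-3.9,-1.44,0.46,0,0,4.97]]]}}

```text
time_s: 1.1
tcp_pos: [0.3145, 0.2882, 0.3679]
ee_rot: [0.623, 0.782, -0.0, 0.0]
contact_force: [0.3, 0.2, 0.2]
opening: 1.006
grasp_force: 0.0
```

Request:
{"fn": "servo_tool", "kwargs": {"targets": [[[1,-4.1,0.69,0.46,0,0,4.97],[1,-4.1,0.69,0.46,0,0,4.97],[1,-4.1,0.69,0.46,0,0,4.97],[1,-4.1,0.69,0.46,0,0,4.97],[1,-4.1,0.69,0.46,0,0,4.97]]]}}

```text
time_s: 1.6
tcp_pos: [0.3787, 0.1358, 0.3496]
ee_rot: [0.803, 0.596, 0.0, 0.0]
contact_force: [-0.8, 1.0, 0.2]
opening: 0.996
grasp_force: 0.0
```

Request:
{"fn": "servo_tool", "kwargs": {"targets": [[[1,-3.22,2.64,0.46,0,0,4.97],[1,-3.22,2.64,0.46,0,0,4.97],[1,-3.22,2.64,0.46,0,0,4.97],[1,-3.22,2.64,0.46,0,0,4.97],[1,-3.22,2.64,0.46,0,0,4.97]]]}}

```text
time_s: 2.1
tcp_pos: [0.4433, -0.0176, 0.331]
ee_rot: [0.929, 0.37, 0.0, 0.001]
contact_force: [-0.3, -0.5, 0.1]
opening: 1.0
grasp_force: 0.0
```

Tracking is excellent. One close look with the wrist camera.

```bash
cat > look.py <<'E'
import sys; from h import *; import pickle
n=sys.argv[1]; c=shot("wrist",n+".png"); pickle.dump(c,open(n+".pkl","wb"))
E=np.array(c["extrinsics"]);print("cam",(-E[:3,:3].T@E[:3,3]).round(3),c["fx"])
E
python3 look.py w1; python3 plan.py 442 -18 330 -46.5
```

```text
cam [0.498 0.035 0.3  ] 311.3937013673961
t 2.1 p [442.7 -16.1 330.9] psi -46.3 zaxis [-0. -0. -1.] open 0.996 F [ 0.6  0.7 -0.5] q [-0.65  0.26  0.7   2.13 -0.22  0.82 -0.63]
  shift [-0.05, 0.02, 0.02] turn 0.03 mm 2
```

View pics/w1.png

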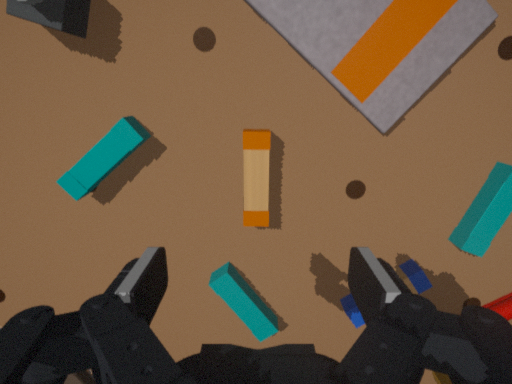

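Wrist view: the orange-ended cleat lies at (256,178), aligned with the image column; turquoise bars at (104,158), (244,300) and (482,210) are well clear of it.

```bash
cat > w1.py <<'E'
from m2 import *
c=pickle.load(open("w1.pkl","rb"));hsv=cv2.cvtColor(c["frame"],cv2.COLOR_RGB2HSV).astype(int)
H,S,V=hsv[...,0],hsv[...,1],hsv[...,2]
u8=lambda m:m.astype(np.uint8)
print(hsv[178,256],hsv[137,256],hsv[200,320],hsv[80,370],hsv[60,450])
print(rect(c,u8((V>190)),(225,110,290,245),.022))
E
python3 w1.py
```

```text
[ 17 116 180] [ 16 255 179] [ 15 127 139] [ 15 233 177] [173  16 131]Traceback (most recent call last):
  File "w1.py", line 6, in <module>
    print(rect(c,u8((V>190)),(225,110,290,245),.022))
          ~~~~^^^^^^^^^^^^^^^^^^^^^^^^^^^^^^^^^^^^^^
  File "m2.py", line 7, in rect
    k=1+np.argmax(s[1:,4]); ys,xs=np.where(l==k)
        ~~~~~~~~~^^^^^^^^^
    return _wrapfunc(a, 'argmax', axis=axis, out=out, **kwds)
    return bound(*args, **kwds)
ValueError: attempt to get argmax of an empty sequence
```

```bash
sed -i 's/V>190/(V>158)|(S>180)/' w1.py; python3 w1.py; python3 plan.py 442 -18 178 -46.5
```

```text
[ 17 116 180] [ 16 255 179] [ 15 127 139] [ 15 233 177] [173  16 131]
(array([441.9, -16.6]), 93, 24, 42.7, 2503, array([ 0.4434, -0.0149]))
t 2.1 p [442.7 -16.1 330.9] psi -46.3 zaxis [-0. -0. -1.] open 0.996 F [ 0.6  0.7 -0.5] q [-0.65  0.26  0.7   2.13 -0.22  0.82 -0.63]
  shift [-0.05, 0.02, 3.82] turn 0.03 mm 153
```

Request:
{"fn": "servo_tool", "kwargs": {"targets": [[[0.2,0,0,3.8,0,0,0],[0.2,0,0,3.8,0,0,0],[0.2,0,0,3.8,0,0,0],[0.2,0,0,3.8,0,0,0],[0.2,0,0,3.8,0,0,0]]]}}

```text
time_s: 2.65
tcp_pos: [0.4416, -0.0161, 0.1792]
ee_rot: [0.928, 0.372, -0.001, -0.001]
contact_force: [-0.3, -0.3, 0.9]
opening: 0.598
grasp_force: 0.0
```

Request:
{"fn": "servo_tool", "kwargs": {"targets": [[[-1,0,0,0,0,0,0],[-1,0,0,0,0,0,0],[-1,0,0,0,0,0,0],[-1,0,0,0,0,0,0],[-1,0,0,0,0,0,0]]]}}

```text
time_s: 3.15
tcp_pos: [0.4428, -0.0171, 0.1817]
ee_rot: [0.929, 0.37, 0.003, -0.0]
contact_force: [-2.2, 2.4, 13.0]
opening: 0.265
grasp_force: 58.7
```

Request:
{"fn": "servo_tool", "kwargs": {"targets": [[[-1,0,0,0,0,0,0],[-1,0,0,0,0,0,0],[-1,0,0,0,0,0,0]]]}}

```text
time_s: 3.45
tcp_pos: [0.4428, -0.0171, 0.1817]
ee_rot: [0.929, 0.37, 0.003, -0.0]
contact_force: [-0.8, 1.4, 12.6]
opening: 0.264
grasp_force: 58.7
```

Request:
{"fn": "servo_tool", "kwargs": {"targets": [[[-1,0,0,-0.5,0,0,0],[-1,0,0,-1,0,0,0],[-1,0,0,-2,0,0,0],[-1,0,0,-2,0,0,0]]]}}

```text
time_s: 3.85
tcp_pos: [0.4433, -0.0178, 0.2641]
ee_rot: [0.929, 0.37, 0.004, 0.0]
contact_force: [-0.3, 0.2, -0.9]
opening: 0.263
grasp_force: 59.8
```

```bash
python3 plan.py 611.8 -17.5 258 -87.6
```

```text
t 3.9 p [443.3 -17.8 264.1] psi -46.6 zaxis [ 0.008  0.002 -1.   ] open 0.263 F [-0.3  0.2 -0.9] q [-0.58  0.38  0.64  2.2  -0.38  0.66 -0.48]
  shift [1.53, 1.45, 0.08] turn 3.42 mm 84
  shift [1.94, 0.82, 0.08] turn 3.42 mm 84
```

Request:
{"fn": "servo_tool", "kwargs": {"targets": [[[-1,1.53,1.45,0,0,0,3.42],[-1,1.53,1.45,0,0,0,3.42],[-1,1.53,1.45,0,0,0,3.42],[-1,1.53,1.45,0,0,0,3.42]]]}}

```text
time_s: 4.25
tcp_pos: [0.5266, -0.0173, 0.2601]
ee_rot: [0.98, 0.199, 0.001, 0.0]
contact_force: [-0.2, -0.5, -0.8]
opening: 0.26
grasp_force: 59.8
```

Request:
{"fn": "servo_tool", "kwargs": {"targets": [[[-1,1.94,0.82,0,0,0,3.42],[-1,1.94,0.82,0,0,0,3.42],[-1,1.94,0.82,0,0,0,3.42],[-1,1.94,0.82,0,0,0,3.42],[-1,1.94,0.82,0,0,0,3.42]]]}}

```text
time_s: 4.75
tcp_pos: [0.6092, -0.0178, 0.2595]
ee_rot: [1.0, 0.022, -0.0, -0.0]
contact_force: [-0.8, 0.7, -1.1]
opening: 0.261
grasp_force: 59.8
```

```bash
python3 plan.py 611.8 -17.5 200 -87.6; python3 look.py w2
```

```text
t 4.8 p [609.2 -17.8 259.5] psi -87.5 zaxis [-0.001  0.001 -1.   ] open 0.261 F [-0.8  0.7 -1.1] q [-0.57  0.68  0.79  1.81 -0.6   0.91 -1.03]
  shift [0.07, -0.0, 1.49] turn 0.02 mm 60
cam [ 0.684 -0.014  0.228] 311.3937013673961
```

View pics/w2.png

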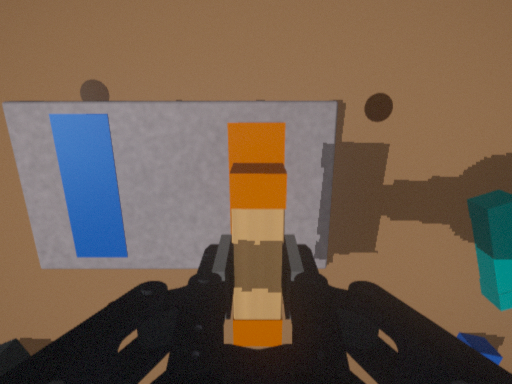

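Cleat is held straight, above the orange mark (visible at (257,145)); blue mark's corners (53,115),(108,113),(127,257),(76,259).

```bash
cat > w2.py <<'E'
from m2 import *
c=pickle.load(open("w2.pkl","rb"));hsv=cv2.cvtColor(c["frame"],cv2.COLOR_RGB2HSV).astype(int)
H,S,V=hsv[...,0],hsv[...,1],hsv[...,2]
u8=lambda m:m.astype(np.uint8)
print(rect(c,u8((H>100)&(H<125)&(S>100)),(40,90,150,275),.009))
for u,v in((229,123),(284,123),(231,163),(286,163)): print((ray(c,u,v,.009)*1000).round(1))
print("cleat front top",[(ray(c,u,v,.103)*1000).round(1) for u,v in((232,209),(284,209))])
E
python3 w2.py
```

```text
(array([610.9, 106. ]), 109, 40, 2.8, 7831, array([0.6147, 0.1061]))
[664.    4.9   9. ]
[665.8 -33.1   9. ]
[635.9   2.9   9. ]
[637.7 -36.5   9. ]
cleat front top [array([636.5,  -5.1, 103. ]), array([637.5, -27.5, 103. ])]
```

Request:
{"fn": "servo_tool", "kwargs": {"targets": [[[-1,0.05,0,0.9,0,0,0],[-1,0.05,0,1.6,0,0,0],[-1,0.05,0,1.65,0,0,0],[-1,0.05,0,1.65,0,0,0]]]}}

```text
time_s: 5.2
tcp_pos: [0.6116, -0.0178, 0.1934]
ee_rot: [1.0, 0.021, -0.001, -0.0]
contact_force: [-0.5, -0.5, -0.2]
opening: 0.264
grasp_force: 60.6
```

Request:
{"fn": "servo_tool", "kwargs": {"targets": [[[-1,0,0,0.06,0,0,0],[-1,0,0,0.06,0,0,0]]]}}

```text
time_s: 5.4
tcp_pos: [0.6123, -0.0177, 0.1916]
ee_rot: [1.0, 0.021, 0.0, -0.0]
contact_force: [-0.5, -0.6, -0.0]
opening: 0.268
grasp_force: 60.6
```

Request:
{"fn": "servo_tool", "kwargs": {"targets": [[[-1,0,0,0.04,0,0,0],[-1,0,0,0.04,0,0,0]]]}}

```text
time_s: 5.6
tcp_pos: [0.6125, -0.0178, 0.1906]
ee_rot: [1.0, 0.021, 0.001, -0.0]
contact_force: [-2.6, 1.1, 12.4]
opening: 0.264
grasp_force: 62.0
```

Request:
{"fn": "servo_tool", "kwargs": {"targets": [[[-0.1,0,0,0,0,0,0],[-0.1,0,0,0,0,0,0],[-0.1,0,0,0,0,0,0],[-0.1,0,0,0,0,0,0]]]}}

```text
time_s: 6.0
tcp_pos: [0.6123, -0.0176, 0.1891]
ee_rot: [1.0, 0.021, -0.0, 0.0]
contact_force: [0.4, -0.0, -0.0]
opening: 0.451
grasp_force: 0.0
```

Request:
{"fn": "servo_tool", "kwargs": {"targets": [[[0.2,0,0,-0.5,0,0,0],[0.2,0,0,-1.5,0,0,0],[0.4,0,0,-3,0,0,0],[0.4,0,0,-3,0,0,0]]]}}

```text
time_s: 6.4
tcp_pos: [0.6136, -0.0187, 0.3141]
ee_rot: [1.0, 0.02, 0.003, 0.0]
contact_force: [1.1, -0.5, 0.1]
opening: 0.704
grasp_force: 0.0
```

```bash
python3 plan.py 443.5 -206.3 310 -101.6
```

```text
t 6.4 p [613.6 -18.7 314.1] psi -87.7 zaxis [ 0.007 -0.    -1.   ] open 0.704 F [ 1.1 -0.5  0.1] q [-0.6   0.62  0.85  1.76 -0.54  1.01 -1.08]
  shift [-2.22, 2.26, 0.05] turn 1.16 mm 127
  shift [-1.93, 2.51, 0.05] turn 1.16 mm 127
```

Request:
{"fn": "servo_tool", "kwargs": {"targets": [[[0.4,-2.2,2.25,0,0,0,1.16],[0.4,-2.2,2.25,0,0,0,1.16],[0.4,-2.2,2.25,0,0,0,1.16],[0.4,-2.2,2.25,0,0,0,1.16]]]}}

```text
time_s: 6.8
tcp_pos: [0.5252, -0.1146, 0.3093]
ee_rot: [0.999, -0.043, -0.0, 0.0]
contact_force: [0.0, -0.2, 0.4]
opening: 0.7
grasp_force: 0.0
```

Request:
{"fn": "servo_tool", "kwargs": {"targets": [[[0.4,-1.9,2.5,0,0,0,1.16],[0.4,-1.9,2.5,0,0,0,1.16],[0.4,-1.9,2.5,0,0,0,1.16],[0.4,-1.9,2.5,0,0,0,1.16],[0.4,-1.9,2.5,0,0,0,1.16]]]}}

```text
time_s: 7.3
tcp_pos: [0.4448, -0.2046, 0.309]
ee_rot: [0.995, -0.101, 0.0, -0.0]
contact_force: [0.7, 0.5, 1.0]
opening: 0.703
grasp_force: 0.0
```

```bash
python3 look.py w3; python3 plan.py 443.5 -206.3 180 -101.6
```

```text
cam [ 0.518 -0.219  0.278] 311.3937013673961
t 7.3 p [ 445.3 -204.   308.9] psi -101.5 zaxis [ 0.  0. -1.] open 0.7 F [ 0.6  0.6 -0.4] q [-0.38  0.46  0.96  2.06 -0.5   0.87 -0.9 ]
  shift [-0.03, 0.07, 3.22] turn 0.02 mm 129
```

View pics/w3.png

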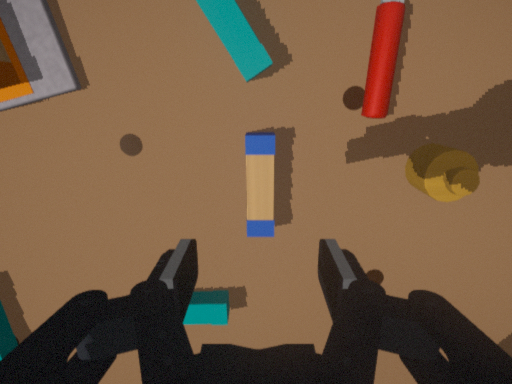

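Blue-ended cleat at (260,185), aligned; turquoise bars at (232,35) and (207,307) are clear of the fingers.

```bash
cat > w3.py <<'E'
from m2 import *
c=pickle.load(open("w3.pkl","rb"));hsv=cv2.cvtColor(c["frame"],cv2.COLOR_RGB2HSV).astype(int)
H,S,V=hsv[...,0],hsv[...,1],hsv[...,2]
u8=lambda m:m.astype(np.uint8)
print(rect(c,u8((V>158)|((H>100)&(H<125)&(S>100))),(225,110,300,250),.022))
E
python3 w3.py
```

```text
(array([ 451.5, -207.4]), 76, 24, -11.8, 2381, array([ 0.4529, -0.208 ]))
```

Request:
{"fn": "servo_tool", "kwargs": {"targets": [[[0.2,0,0.05,1.2,0,0,0],[0.2,0,0.05,2.4,0,0,0],[0.2,0,0.05,3.22,0,0,0],[0.2,0,0.05,3.22,0,0,0],[0.2,0,0.05,3.22,0,0,0]]]}}

```text
time_s: 7.85
tcp_pos: [0.4447, -0.2064, 0.1805]
ee_rot: [0.995, -0.1, -0.0, -0.0]
contact_force: [-0.2, -0.1, 0.8]
opening: 0.607
grasp_force: 0.0
```

Request:
{"fn": "servo_tool", "kwargs": {"targets": [[[-1,0,0,0,0,0,0],[-1,0,0,0,0,0,0],[-1,0,0,0,0,0,0],[-1,0,0,0,0,0,0],[-1,0,0,0,0,0,0]]]}}

```text
time_s: 8.35
tcp_pos: [0.4448, -0.2069, 0.1821]
ee_rot: [0.995, -0.1, 0.002, -0.0]
contact_force: [-2.1, 0.3, 8.4]
opening: 0.258
grasp_force: 58.9
```

Request:
{"fn": "servo_tool", "kwargs": {"targets": [[[-1,0,0,0,0,0,0],[-1,0,0,-0.5,0,0,0],[-1,0,0,-1.2,0,0,0],[-1,0,0,-2.2,0,0,0],[-1,0,0,-2.2,0,0,0]]]}}

```text
time_s: 8.85
tcp_pos: [0.4452, -0.2078, 0.273]
ee_rot: [0.995, -0.101, 0.004, 0.0]
contact_force: [-0.1, 0.5, -0.6]
opening: 0.259
grasp_force: 59.6
```

```bash
python3 plan.py 611.3 105.2 275 -87.6
```

```text
t 8.8 p [ 445.2 -207.8  273. ] psi -101.5 zaxis [ 0.007 -0.002 -1.   ] open 0.259 F [-0.1  0.5 -0.6] q [-0.32  0.51  0.9   2.1  -0.57  0.79 -0.83]
  shift [1.25, -4.25, -0.03] turn -1.16 mm 177
  shift [1.76, -4.07, -0.03] turn -1.16 mm 177
```

Request:
{"fn": "servo_tool", "kwargs": {"targets": [[[-1,1.25,-4.25,0,0,0,-1.16],[-1,1.25,-4.25,0,0,0,-1.16],[-1,1.25,-4.25,0,0,0,-1.16],[-1,1.25,-4.25,0,0,0,-1.16],[-1,1.25,-4.25,0,0,0,-1.16]]]}}

```text
time_s: 9.35
tcp_pos: [0.5289, -0.0452, 0.2684]
ee_rot: [0.999, -0.036, 0.001, -0.001]
contact_force: [-0.2, -0.8, -1.1]
opening: 0.258
grasp_force: 59.5
```

Request:
{"fn": "servo_tool", "kwargs": {"targets": [[[-1,1.76,-4.07,0,0,0,-1.16],[-1,1.76,-4.07,0,0,0,-1.16],[-1,1.76,-4.07,0,0,0,-1.16],[-1,1.76,-4.07,0,0,0,-1.16],[-1,1.76,-4.07,0,0,0,-1.16]]]}}

```text
time_s: 9.85
tcp_pos: [0.6113, 0.1112, 0.2683]
ee_rot: [1.0, 0.024, 0.001, -0.001]
contact_force: [-0.8, -0.6, -1.5]
opening: 0.262
grasp_force: 59.5
```

Request:
{"fn": "servo_tool", "kwargs": {"targets": [[[-1,0,0,0,0,0,0],[-1,0,0,0,0,0,0]]]}}

```text
time_s: 10.05
tcp_pos: [0.6096, 0.1045, 0.2688]
ee_rot: [1.0, 0.02, 0.0, 0.0]
contact_force: [-0.6, 0.3, -0.4]
opening: 0.261
grasp_force: 59.5
```

```bash
python3 plan.py 611.3 105.2 193.5 -87.6
```

```text
t 10.1 p [609.6 104.5 268.8] psi -87.8 zaxis [ 0.    -0.001 -1.   ] open 0.261 F [-0.6  0.3 -0.4] q [-0.78  0.69  0.82  1.78 -0.61  0.95 -1.23]
  shift [0.04, -0.02, 1.88] turn -0.03 mm 75
```

Request:
{"fn": "servo_tool", "kwargs": {"targets": [[[-1,0.04,-0.02,1,0,0,0],[-1,0.04,-0.02,1.8,0,0,0],[-1,0.04,-0.02,1.9,0,0,0],[-1,0.04,-0.02,1.92,0,0,0],[-1,0.04,-0.02,1.92,0,0,0]]]}}

```text
time_s: 10.55
tcp_pos: [0.6116, 0.106, 0.1922]
ee_rot: [1.0, 0.02, 0.0, 0.0]
contact_force: [-0.1, 0.6, -0.7]
opening: 0.262
grasp_force: 61.0
```

Request:
{"fn": "servo_tool", "kwargs": {"targets": [[[-1,0,0,0.04,0,0,0],[-1,0,0,0.04,0,0,0]]]}}

```text
time_s: 10.75
tcp_pos: [0.6119, 0.1068, 0.1906]
ee_rot: [1.0, 0.021, 0.001, 0.0]
contact_force: [0.3, -0.6, 2.1]
opening: 0.264
grasp_force: 61.4
```

Request:
{"fn": "servo_tool", "kwargs": {"targets": [[[-0.1,0,0,0,0,0,0],[-0.1,0,0,0,0,0,0],[-0.1,0,0,0,0,0,0],[-0.1,0,0,0,0,0,0]]]}}

```text
time_s: 11.15
tcp_pos: [0.6117, 0.1074, 0.1899]
ee_rot: [1.0, 0.021, -0.0, -0.0]
contact_force: [0.0, 0.4, 0.3]
opening: 0.452
grasp_force: 0.0
```

Request:
{"fn": "servo_tool", "kwargs": {"targets": [[[0.2,0,0,-0.5,0,0,0],[0.2,0,0,-1.5,0,0,0],[0.7,0,0,-2.5,0,0,0],[0.7,0,0,-3,0,0,0],[0.7,0,0,-3,0,0,0]]]}}

```text
time_s: 11.65
tcp_pos: [0.6127, 0.107, 0.3131]
ee_rot: [1.0, 0.021, 0.003, -0.001]
contact_force: [1.2, -0.5, 0.0]
opening: 0.85
grasp_force: 0.0
```

```bash
python3 plan.py 600 332 310 -86.2
```

```text
t 11.7 p [612.7 107.  313.1] psi -87.6 zaxis [ 0.005  0.001 -1.   ] open 0.85 F [ 1.2 -0.5  0. ] q [-0.81  0.64  0.86  1.74 -0.56  1.02 -1.27]
  shift [-0.04, -2.82, 0.04] turn -0.12 mm 113
  shift [-0.01, -2.82, 0.04] turn -0.12 mm 113
```

Request:
{"fn": "servo_tool", "kwargs": {"targets": [[[0.7,0,-2.8,0,0,0,-0.1],[0.7,0,-2.8,0,0,0,-0.1],[0.7,0,-2.8,0,0,0,-0.1],[0.7,0,-2.8,0,0,0,-0.1]]]}}

```text
time_s: 12.05
tcp_pos: [0.6061, 0.2231, 0.3082]
ee_rot: [1.0, 0.029, -0.001, -0.0]
contact_force: [-0.4, -0.5, 0.5]
opening: 0.853
grasp_force: 0.0
```

Request:
{"fn": "servo_tool", "kwargs": {"targets": [[[0.8,0,-2.8,0,0,0,-0.1],[0.8,0,-2.8,0,0,0,-0.1],[0.8,0,-2.8,0,0,0,-0.1],[0.8,0,-2.8,0,0,0,-0.1],[0.8,0,-2.8,0,0,0,-0.1]]]}}

```text
time_s: 12.55
tcp_pos: [0.6015, 0.329, 0.3094]
ee_rot: [1.0, 0.03, -0.0, 0.001]
contact_force: [0.4, -0.6, 0.4]
opening: 0.897
grasp_force: 0.0
```

```bash
python3 look.py w4; python3 plan.py 600 332 190 -86.2
python3 - <<'E'
from m2 import *
c=shot("top","top1.png");hsv=cv2.cvtColor(c["frame"],cv2.COLOR_RGB2HSV).astype(int)
H,S,V=hsv[...,0],hsv[...,1],hsv[...,2]
f=c["frame"][110:190,180:310];cv2.imwrite("pics/top1c.png",cv2.cvtColor(cv2.resize(f,None,fx=6,fy=6,interpolation=cv2.INTER_CUBIC),cv2.COLOR_RGB2BGR))
E
```

```text
cam [0.676 0.334 0.278] 311.3937013673961
t 12.6 p [601.7 328.3 309.7] psi -86.6 zaxis [ 0.    -0.002 -1.   ] open 0.903 F [ 0.4  0.5 -0.7] q [-1.07  0.74  0.85  1.56 -0.6   1.11 -1.59]
  shift [-0.04, -0.09, 2.99] turn -0.07 mm 120
```

View pics/w4.png

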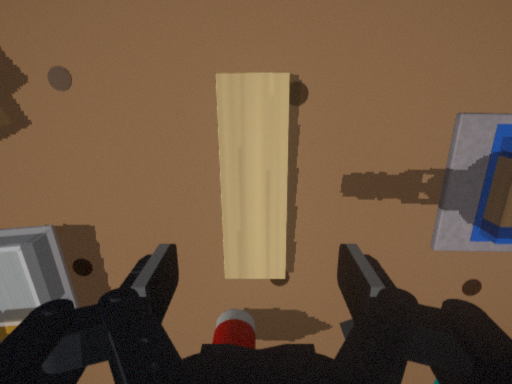

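View pics/top1c.png

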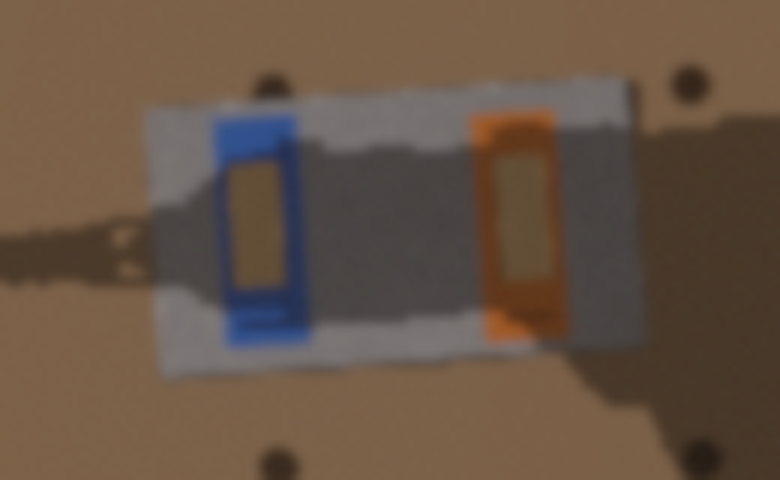

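Both cleats sit centred on their marks (crop (257,225) on blue, (523,217) on orange). The panel in the wrist view spans (218–290, 73–278), straight between the fingers.

Run:
```python
from m2 import *
c=pickle.load(open("w4.pkl","rb"));hsv=cv2.cvtColor(c["frame"],cv2.COLOR_RGB2HSV).astype(int)
V=hsv[...,2];print(rect(c,((V>150)&(hsv[...,0]>10)).astype(np.uint8),(205,60,300,290),.012))
```

```text
(array([598.3, 332.2]), 190, 60, 4.0, 13903, array([0.6077, 0.3328]))
```

Request:
{"fn": "servo_tool", "kwargs": {"targets": [[[0.8,-0.07,-0.09,1.2,0,0,-0.08],[0.8,-0.07,-0.09,2.4,0,0,-0.08],[0.8,-0.07,-0.09,3.2,0,0,-0.08],[0.8,-0.07,-0.09,3.4,0,0,-0.08],[0.8,-0.07,-0.09,3.4,0,0,-0.08]]]}}

```text
time_s: 13.15
tcp_pos: [0.5985, 0.3329, 0.1735]
ee_rot: [0.999, 0.034, -0.001, 0.001]
contact_force: [0.7, 0.2, 1.5]
opening: 0.899
grasp_force: 0.0
```

Request:
{"fn": "servo_tool", "kwargs": {"targets": [[[-1,0,0,0,0,0,0],[-1,0,0,0,0,0,0],[-1,0,0,0,0,0,0],[-1,0,0,0,0,0,0],[-1,0,0,0,0,0,0]]]}}

```text
time_s: 13.65
tcp_pos: [0.5994, 0.3339, 0.177]
ee_rot: [0.999, 0.035, 0.002, -0.001]
contact_force: [-0.2, -1.8, 5.8]
opening: 0.671
grasp_force: 63.1
```

Request:
{"fn": "servo_tool", "kwargs": {"targets": [[[-1,0,0,-0.3,0,0,0],[-1,0,0,-0.8,0,0,0],[-1,0,0,-1.5,0,0,0],[-1,0,0,-2.5,0,0,0],[-1,0,0,-2.5,0,0,0]]]}}

```text
time_s: 14.15
tcp_pos: [0.6004, 0.3344, 0.2816]
ee_rot: [0.999, 0.035, 0.005, -0.002]
contact_force: [1.0, -0.4, -0.9]
opening: 0.672
grasp_force: 64.3
```

```bash
python3 plan.py 611.3 44.2 275 2.5; python3 look.py w5
```

```text
t 14.2 p [600.4 334.4 281.6] psi -86.0 zaxis [ 0.009  0.005 -1.   ] open 0.672 F [ 1.  -0.4 -0.9] q [-1.07  0.77  0.83  1.59 -0.63  1.06 -1.56]
  shift [-0.08, 2.42, 0.05] turn -4.91 mm 97
  shift [-1.26, 2.07, 0.05] turn -4.91 mm 97
  shift [-2.11, 1.18, 0.05] turn -4.91 mm 97
cam [0.676 0.34  0.251] 311.3937013673961
```

View pics/w5.png

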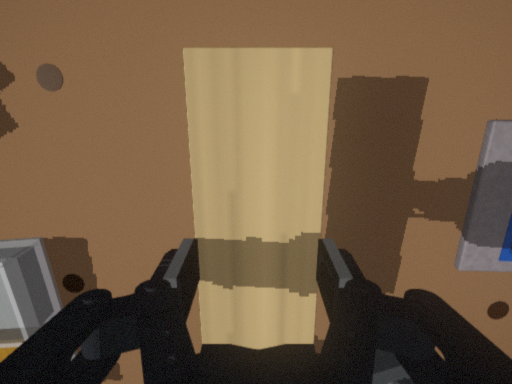

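Panel is held squarely, mid-length, by (195–320). Raising a bit more while turning to clear the bottle.

Request:
{"fn": "servo_tool", "kwargs": {"targets": [[[-1,0,2.4,-1,0,0,-4.91],[-1,0,2.4,-1,0,0,-4.91],[-1,0,2.4,-1,0,0,-4.91],[-1,0,2.4,-1,0,0,-4.91],[-1,0,2.4,-1,0,0,-4.91]]]}}

```text
time_s: 14.7
tcp_pos: [0.6049, 0.2381, 0.3146]
ee_rot: [0.958, 0.288, 0.0, -0.001]
contact_force: [0.2, 0.5, -0.6]
opening: 0.671
grasp_force: 64.4
```

Request:
{"fn": "servo_tool", "kwargs": {"targets": [[[-1,-1.2,2,0.5,0,0,-4.91],[-1,-1.2,2,0.5,0,0,-4.91],[-1,-1.2,2,0.5,0,0,-4.91],[-1,-1.2,2,0.5,0,0,-4.91],[-1,-1.2,2,0.5,0,0,-4.91]]]}}

```text
time_s: 15.2
tcp_pos: [0.609, 0.1455, 0.2937]
ee_rot: [0.853, 0.522, -0.0, -0.0]
contact_force: [-0.1, 0.0, -0.5]
opening: 0.674
grasp_force: 64.5
```

Request:
{"fn": "servo_tool", "kwargs": {"targets": [[[-1,-2.1,1.2,0.5,0,0,-4.91],[-1,-2.1,1.2,0.5,0,0,-4.91],[-1,-2.1,1.2,0.5,0,0,-4.91],[-1,-2.1,1.2,0.5,0,0,-4.91],[-1,-2.1,1.2,0.5,0,0,-4.91]]]}}

```text
time_s: 15.7
tcp_pos: [0.6137, 0.049, 0.2737]
ee_rot: [0.693, 0.721, -0.0, -0.0]
contact_force: [0.3, -0.4, -0.9]
opening: 0.669
grasp_force: 64.5
```

Request:
{"fn": "servo_tool", "kwargs": {"targets": [[[-1,0,0,0,0,0,0],[-1,0,0,0,0,0,0]]]}}

```text
time_s: 15.9
tcp_pos: [0.6138, 0.0497, 0.2738]
ee_rot: [0.692, 0.721, -0.0, -0.0]
contact_force: [0.3, 0.7, -0.7]
opening: 0.668
grasp_force: 64.5
```

```bash
python3 plan.py 611.3 44.2 215 2.5; python3 look.py w6
```

```text
t 15.9 p [613.8  49.7 273.8] psi 2.3 zaxis [-0. -0. -1.] open 0.668 F [ 0.3  0.7 -0.7] q [-0.45  0.57  0.41  1.76 -0.29  0.86  0.14]
  shift [-0.13, -0.07, 1.47] turn -0.03 mm 59
cam [0.61  0.126 0.243] 311.3937013673961
```

View pics/w6.png

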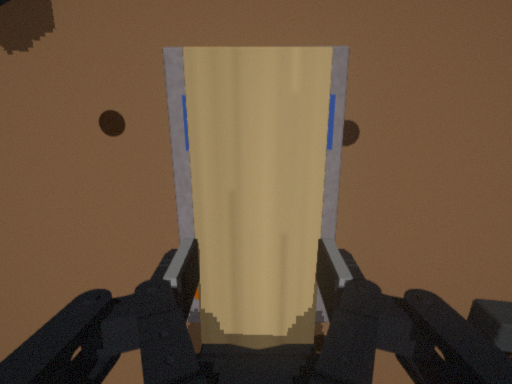

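Panel is lined up over the board and cleats, symmetric about columns 257.

Request:
{"fn": "servo_tool", "kwargs": {"targets": [[[-1,-0.12,-0.06,0.7,0,0,0],[-1,-0.12,-0.06,1.3,0,0,0],[-1,-0.12,-0.06,1.5,0,0,0],[-1,-0.12,-0.06,1.55,0,0,0],[-1,-0.12,-0.06,1.55,0,0,0]]]}}

```text
time_s: 16.45
tcp_pos: [0.6119, 0.0442, 0.2124]
ee_rot: [0.692, 0.722, 0.0, 0.0]
contact_force: [0.5, -0.1, 0.2]
opening: 0.67
grasp_force: 64.4
```

Request:
{"fn": "servo_tool", "kwargs": {"targets": [[[-1,0,0,0.06,0,0,0],[-1,0,0,0.06,0,0,0]]]}}

```text
time_s: 16.65
tcp_pos: [0.6119, 0.0441, 0.2102]
ee_rot: [0.692, 0.722, 0.001, 0.0]
contact_force: [0.8, -1.2, -1.7]
opening: 0.667
grasp_force: 64.5
```

Request:
{"fn": "servo_tool", "kwargs": {"targets": [[[-1,0,0,0.05,0,0,0],[-1,0,0,0.05,0,0,0]]]}}

```text
time_s: 16.85
tcp_pos: [0.6119, 0.044, 0.208]
ee_rot: [0.692, 0.722, 0.001, 0.0]
contact_force: [0.6, 0.4, 2.2]
opening: 0.669
grasp_force: 64.8
```

Request:
{"fn": "servo_tool", "kwargs": {"targets": [[[-1,0,0,0.03,0,0,0],[-1,0,0,0.03,0,0,0]]]}}

```text
time_s: 17.05
tcp_pos: [0.6119, 0.0439, 0.2079]
ee_rot: [0.692, 0.722, 0.001, 0.0]
contact_force: [-4.7, -0.6, 15.8]
opening: 0.673
grasp_force: 66.5
```

Request:
{"fn": "servo_tool", "kwargs": {"targets": [[[0.6,0,0,0,0,0,0],[0.6,0,0,0,0,0,0],[0.6,0,0,0,0,0,0],[0.6,0,0,0,0,0,0]]]}}

```text
time_s: 17.45
tcp_pos: [0.6115, 0.044, 0.2061]
ee_rot: [0.692, 0.722, -0.0, -0.0]
contact_force: [0.3, 0.1, -0.7]
opening: 0.8
grasp_force: 0.0
```

Request:
{"fn": "servo_tool", "kwargs": {"targets": [[[0.6,0,0,-0.4,0,0,0],[0.6,0,0,-1,0,0,0],[0.6,0,0,-2,0,0,0],[0.6,0,0,-3,0,0,0],[0.6,0,0,-3,0,0,0]]]}}

```text
time_s: 17.95
tcp_pos: [0.6134, 0.0435, 0.3316]
ee_rot: [0.692, 0.722, 0.003, 0.003]
contact_force: [1.1, -0.3, 0.3]
opening: 0.801
grasp_force: 0.0
```

```bash
python3 plan.py 428 -355 325 -45
```

```text
t 17.9 p [613.4  43.5 331.6] psi 2.4 zaxis [ 0.009  0.001 -1.   ] open 0.801 F [ 1.1 -0.3  0.3] q [-0.46  0.5   0.44  1.72 -0.26  0.97  0.12]
  shift [-3.25, -1.68, 0.06] turn 2.63 mm 147
  shift [-3.59, -0.73, 0.06] turn 2.63 mm 147
  shift [-3.65, 0.27, 0.06] turn 2.63 mm 147
```

Request:
{"fn": "servo_tool", "kwargs": {"targets": [[[0.6,-3.25,-1.68,0,0,0,2.63],[0.6,-3.25,-1.68,0,0,0,2.63],[0.6,-3.25,-1.68,0,0,0,2.63],[0.6,-3.25,-1.68,0,0,0,2.63],[0.6,-3.25,-1.68,0,0,0,2.63]]]}}

```text
time_s: 18.45
tcp_pos: [0.5494, -0.0899, 0.3261]
ee_rot: [0.785, 0.619, -0.0, -0.0]
contact_force: [0.7, 0.2, -0.1]
opening: 0.803
grasp_force: 0.0
```

Request:
{"fn": "servo_tool", "kwargs": {"targets": [[[0.7,-3.6,-0.73,0,0,0,2.63],[0.7,-3.6,-0.73,0,0,0,2.63],[0.7,-3.6,-0.73,0,0,0,2.63],[0.7,-3.6,-0.73,0,0,0,2.63],[0.7,-3.6,-0.73,0,0,0,2.63]]]}}

```text
time_s: 18.95
tcp_pos: [0.4886, -0.2221, 0.326]
ee_rot: [0.862, 0.506, 0.0, -0.0]
contact_force: [1.0, 1.2, -0.8]
opening: 0.848
grasp_force: 0.0
```

Request:
{"fn": "servo_tool", "kwargs": {"targets": [[[0.9,-3.65,0.27,0,0,0,2.63],[0.9,-3.65,0.27,0,0,0,2.63],[0.9,-3.65,0.27,0,0,0,2.63],[0.9,-3.65,0.27,0,0,0,2.63],[0.9,-3.65,0.27,0,0,0,2.63]]]}}

```text
time_s: 19.45
tcp_pos: [0.4277, -0.3543, 0.3259]
ee_rot: [0.923, 0.384, 0.0, -0.0]
contact_force: [0.7, 1.0, 0.1]
opening: 0.945
grasp_force: 0.0
```

```bash
python3 look.py w7; python3 plan.py 428 -355 178 -45
python3 - <<'E'
from m2 import *
a=cv2.imread("pics/w7.png")
c=shot("top","top2.png")
f=c["frame"][95:225,180:310];b=cv2.cvtColor(cv2.resize(f,(384,384),interpolation=cv2.INTER_CUBIC),cv2.COLOR_RGB2BGR)
cv2.imwrite("pics/j7.png",cv2.resize(np.hstack([a,b]),(800,343)))
hsv=cv2.cvtColor(c["frame"],cv2.COLOR_RGB2HSV).astype(int)
print("panel",rect(c,((hsv[...,2]>132)&(hsv[...,0]>10)&(hsv[...,1]<140)).astype(np.uint8),(195,115,300,185),.043))
E
```

```text
cam [ 0.48  -0.3    0.295] 311.3937013673961
t 19.5 p [ 428.4 -353.3  325.8] psi -44.7 zaxis [-0.     0.001 -1.   ] open 0.949 F [-0.1  0.3 -0.1] q [ 0.09  0.47  0.7   1.88 -0.37  0.93  0.19]
  shift [-0.04, 0.02, 3.69] turn 0.05 mm 148
panel (array([617.2,  43.4]), 190, 71, -88.8, 1483, array([0.6125, 0.0426]))
```

View pics/j7.png

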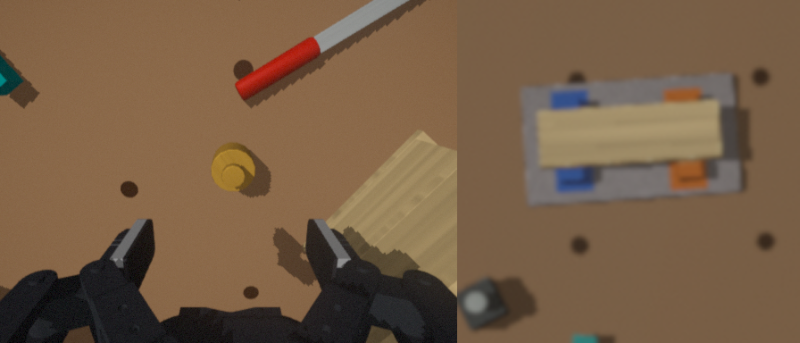

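Left (wrist): round brass weight at (233,168), file at (300,70), a wooden block's corner at (422,132). Right (top): panel flat across both cleats, with both cleat ends showing equally. Checking the block's clearance and the weight's position.

Run:
```python
from m2 import *
t=pickle.load(open("top0.pkl","rb"));s=pickle.load(open("scene0.pkl","rb"));w=pickle.load(open("w7.pkl","rb"))
def pj(c,p):
    q=np.array(c["extrinsics"])@np.r_[p,1];return np.array([c["fx"]*q[0]/q[2]+c["cx"],c["fy"]*q[1]/q[2]+c["cy"]]).round()
for z in(0,.02,.05,.08):
    p=ray(w,472,147,z);print(z,p.round(3),"top",pj(t,p),"scene",pj(s,p))
hsv=cv2.cvtColor(w["frame"],cv2.COLOR_RGB2HSV).astype(int)
m=((hsv[...,1]>190)&(hsv[...,0]>17)&(hsv[...,0]<30))[:]
print(hsv[190,262],hsv[198,262])
m=m.astype(np.uint8);n,l,st,ce=cv2.connectedComponentsWithStats(m);k=1+np.argmax(st[1:,4]);print(st[k],ce[k])
print("knob",ray(w,261,200,.054).round(4),"body axis@.018", ray(w,*ce[k],.02).round(4))
f=w["frame"][140:240,210:310];cv2.imwrite("pics/w7c.png",cv2.cvtColor(cv2.resize(f,None,fx=5,fy=5,interpolation=cv2.INTER_CUBIC),cv2.COLOR_RGB2BGR))
```

```text
0 [ 0.591 -0.477  0.   ] top [427. 151.] scene [ 98. 269.]
0.02 [ 0.584 -0.465  0.02 ] top [426. 153.] scene [100. 261.]
0.05 [ 0.572 -0.447  0.05 ] top [424. 155.] scene [104. 249.]
0.08 [ 0.561 -0.429  0.08 ] top [421. 157.] scene [108. 237.]
[ 20 185 165] [ 20 192 162]
[277 192   3   4   5] [278.4 193.4]
knob [ 0.4241 -0.3607  0.054 ] body axis@.018 [ 0.4321 -0.376   0.02  ]
```

View pics/w7c.png

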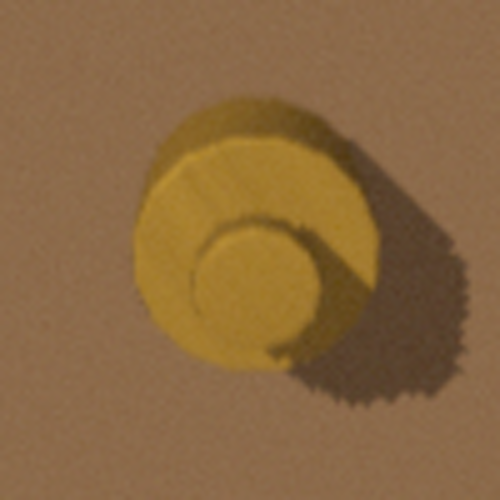

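Crop: top disc centre (256,254) → pixel (261.2,190.8); knob centre (256,284) → (261.2,196.8).

```bash
python3 - <<'E'
from m2 import *
w=pickle.load(open("w7.pkl","rb"))
print(ray(w,261.2,190.8,.036).round(4),ray(w,261.2,196.8,.054).round(4))
E
python3 plan.py 426 -357 178 -45
```

```text
[ 0.426  -0.3593  0.036 ] [ 0.4261 -0.3588  0.054 ]
t 19.6 p [ 428.6 -352.8  325.7] psi -44.7 zaxis [-0.     0.001 -1.   ] open 0.947 F [ 0.3  0.4 -0.2] q [ 0.09  0.47  0.7   1.88 -0.37  0.93  0.19]
  shift [-0.12, 0.03, 3.69] turn 0.06 mm 148
```

Request:
{"fn": "servo_tool", "kwargs": {"targets": [[[0.9,-0.12,0.04,1.2,0,0,0],[0.9,-0.12,0.04,2.4,0,0,0],[0.9,-0.12,0.04,3.4,0,0,0],[0.9,-0.12,0.04,3.65,0,0,0],[0.9,-0.12,0.04,3.65,0,0,0]]]}}

```text
time_s: 20.05
tcp_pos: [0.4252, -0.3579, 0.1793]
ee_rot: [0.923, 0.385, -0.001, -0.001]
contact_force: [0.3, 0.0, 0.8]
opening: 0.953
grasp_force: 0.0
```

Request:
{"fn": "servo_tool", "kwargs": {"targets": [[[-1,0,0,0,0,0,0],[-1,0,0,0,0,0,0],[-1,0,0,0,0,0,0],[-1,0,0,0,0,0,0],[-1,0,0,0,0,0,0]]]}}

```text
time_s: 20.55
tcp_pos: [0.4253, -0.3599, 0.1824]
ee_rot: [0.923, 0.384, 0.001, 0.001]
contact_force: [-0.4, 2.0, 10.4]
opening: 0.497
grasp_force: 59.6
```

Request:
{"fn": "servo_tool", "kwargs": {"targets": [[[-1,0,0,0,0,0,0],[-1,0,0,-0.4,0,0,0],[-1,0,0,-1,0,0,0],[-1,0,0,-1.8,0,0,0],[-1,0,0,-2.5,0,0,0]]]}}

```text
time_s: 21.05
tcp_pos: [0.4242, -0.3593, 0.2821]
ee_rot: [0.924, 0.383, 0.0, -0.0]
contact_force: [2.2, 0.2, -5.2]
opening: 0.495
grasp_force: 62.5
```

```bash
python3 plan.py 611.5 -17.5 280 2.5
```

```text
t 21.1 p [ 424.2 -359.3  282.1] psi -44.9 zaxis [ 0.  0. -1.] open 0.495 F [ 2.2  0.2 -5.2] q [ 0.14  0.52  0.67  1.92 -0.43  0.84  0.25]
  shift [4.68, -1.36, 0.03] turn -3.95 mm 195
  shift [4.83, 0.64, 0.03] turn -3.95 mm 195
```

Request:
{"fn": "servo_tool", "kwargs": {"targets": [[[-1,4.68,-1.36,0,0,0,-3.95],[-1,4.68,-1.36,0,0,0,-3.95],[-1,4.68,-1.36,0,0,0,-3.95],[-1,4.68,-1.36,0,0,0,-3.95],[-1,4.68,-1.36,0,0,0,-3.95]]]}}

```text
time_s: 21.55
tcp_pos: [0.5214, -0.1808, 0.2804]
ee_rot: [0.822, 0.569, 0.002, -0.001]
contact_force: [0.8, 0.6, -5.7]
opening: 0.501
grasp_force: 62.9
```

Request:
{"fn": "servo_tool", "kwargs": {"targets": [[[-1,4.83,0.64,0,0,0,-3.95],[-1,4.83,0.64,0,0,0,-3.95],[-1,4.83,0.64,0,0,0,-3.95],[-1,4.83,0.64,0,0,0,-3.95],[-1,4.83,0.64,0,0,0,-3.95]]]}}

```text
time_s: 22.05
tcp_pos: [0.6142, -0.0092, 0.2804]
ee_rot: [0.688, 0.726, 0.002, -0.001]
contact_force: [-0.1, 0.7, -5.6]
opening: 0.499
grasp_force: 62.8
```

Request:
{"fn": "servo_tool", "kwargs": {"targets": [[[-1,0,0,0,0,0,0],[-1,0,0,0,0,0,0]]]}}

```text
time_s: 22.25
tcp_pos: [0.6111, -0.019, 0.2805]
ee_rot: [0.692, 0.722, -0.001, 0.0]
contact_force: [-0.5, -0.1, -5.1]
opening: 0.495
grasp_force: 62.8
```

```bash
python3 plan.py 611.5 -17.5 228 2.5
```

```text
t 22.2 p [611.1 -19.  280.5] psi 2.4 zaxis [-0.001 -0.001 -1.   ] open 0.495 F [-0.5 -0.1 -5.1] q [-0.35  0.56  0.43  1.77 -0.29  0.87  0.26]
  shift [0.04, 0.01, 1.31] turn -0.02 mm 53
```

Request:
{"fn": "servo_tool", "kwargs": {"targets": [[[-1,0.04,0,0.6,0,0,0],[-1,0.04,0,1.1,0,0,0],[-1,0.04,0,1.25,0,0,0],[-1,0.04,0,1.3,0,0,0],[-1,0.04,0,1.3,0,0,0]]]}}

```text
time_s: 22.75
tcp_pos: [0.6118, -0.0169, 0.2289]
ee_rot: [0.692, 0.722, 0.0, 0.0]
contact_force: [-0.2, 1.3, -5.4]
opening: 0.497
grasp_force: 62.9
```

Request:
{"fn": "servo_tool", "kwargs": {"targets": [[[-1,0,0,0.05,0,0,0],[-1,0,0,0.05,0,0,0]]]}}

```text
time_s: 22.95
tcp_pos: [0.6119, -0.0161, 0.2269]
ee_rot: [0.692, 0.722, 0.0, 0.0]
contact_force: [-0.1, -0.0, -5.8]
opening: 0.495
grasp_force: 62.9
```

Request:
{"fn": "servo_tool", "kwargs": {"targets": [[[-1,0,0,0.03,0,0,0],[-1,0,0,0.03,0,0,0]]]}}

```text
time_s: 23.15
tcp_pos: [0.612, -0.016, 0.2255]
ee_rot: [0.691, 0.722, 0.0, 0.0]
contact_force: [0.2, -1.4, -2.4]
opening: 0.496
grasp_force: 63.4
```

Request:
{"fn": "servo_tool", "kwargs": {"targets": [[[-1,0,0,0.02,0,0,0],[-1,0,0,0.03,0,0,0],[-1,0,0,0.03,0,0,0]]]}}

```text
time_s: 23.45
tcp_pos: [0.6119, -0.0161, 0.2255]
ee_rot: [0.692, 0.722, 0.001, 0.0]
contact_force: [-4.6, 1.2, 11.5]
opening: 0.496
grasp_force: 64.9
```

Request:
{"fn": "servo_tool", "kwargs": {"targets": [[[0.3,0,0,0,0,0,0],[0.3,0,0,0,0,0,0],[0.3,0,0,0,0,0,0],[0.3,0,0,0,0,0,0]]]}}

```text
time_s: 23.85
tcp_pos: [0.6118, -0.016, 0.2239]
ee_rot: [0.691, 0.722, 0.0, 0.0]
contact_force: [-0.4, -0.2, -0.3]
opening: 0.65
grasp_force: 0.0
```

Request:
{"fn": "servo_tool", "kwargs": {"targets": [[[0.3,0,0,-0.4,0,0,0],[0.3,0,0,-1,0,0,0],[0.3,0,0,-2,0,0,0],[0.3,0,0,-2.8,0,0,0],[0.3,0,0,-2.8,0,0,0]]]}}

```text
time_s: 24.35
tcp_pos: [0.6132, -0.0165, 0.3405]
ee_rot: [0.692, 0.722, 0.003, 0.003]
contact_force: [0.3, -0.9, 0.1]
opening: 0.651
grasp_force: 0.0
```

```bash
python3 plan.py 438 201 330 26
```

```text
t 24.4 p [613.2 -16.5 340.5] psi 2.5 zaxis [ 0.008  0.    -1.   ] open 0.651 F [ 0.3 -0.9  0.1] q [-0.38  0.5   0.46  1.71 -0.26  0.99  0.22]
  shift [2.81, -2.07, 0.13] turn -1.96 mm 140
  shift [3.17, -1.45, 0.13] turn -1.96 mm 140
```

Request:
{"fn": "servo_tool", "kwargs": {"targets": [[[0.7,2.8,-2.07,0,0,0,-1.96],[0.7,2.8,-2.07,0,0,0,-1.96],[0.7,2.8,-2.07,0,0,0,-1.96],[0.7,2.8,-2.07,0,0,0,-1.96],[0.7,2.8,-2.07,0,0,0,-1.96]]]}}

```text
time_s: 24.85
tcp_pos: [0.5237, 0.093, 0.3356]
ee_rot: [0.613, 0.79, -0.0, -0.0]
contact_force: [0.2, -0.3, -0.5]
opening: 0.85
grasp_force: 0.0
```

Request:
{"fn": "servo_tool", "kwargs": {"targets": [[[0.9,3.17,-1.45,0,0,0,-1.96],[0.9,3.17,-1.45,0,0,0,-1.96],[0.9,3.17,-1.45,0,0,0,-1.96],[0.9,3.17,-1.45,0,0,0,-1.96],[0.9,3.17,-1.45,0,0,0,-1.96]]]}}

```text
time_s: 25.35
tcp_pos: [0.4373, 0.2005, 0.3358]
ee_rot: [0.53, 0.848, -0.0, 0.0]
contact_force: [0.3, -0.9, -0.0]
opening: 0.951
grasp_force: 0.0
```

```bash
python3 look.py w8; python3 plan.py 438 201 180 26;python3 - <<'E'
from m2 import *
a=cv2.imread("pics/w8.png")
c=shot("top","top3.png")
f=c["frame"][110:190,180:310];b=cv2.cvtColor(cv2.resize(f,(512,315),interpolation=cv2.INTER_CUBIC),cv2.COLOR_RGB2BGR)
i=cv2.resize(np.vstack([a,b]),None,fx=.85,fy=.85);cv2.imwrite("pics/j8.png",i);print(i.shape)
E
```

```text
cam [0.403 0.269 0.305] 311.3937013673961
t 25.4 p [437.8 199.7 335.9] psi 25.9 zaxis [ 0.001 -0.001 -1.   ] open 0.952 F [ 0.9  0.4 -0.3] q [-0.8   0.28  0.32  2.02 -0.12  0.85  0.04]
  shift [0.03, 0.02, 3.9] turn -0.01 mm 156
(594, 435, 3)
```

View pics/j8.png

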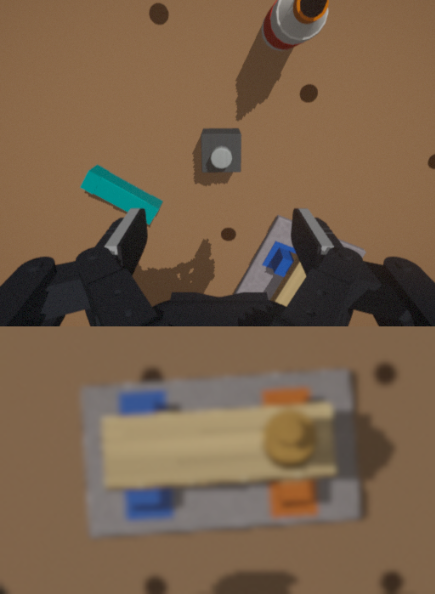

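Top part: steel weight with knob at (221,157), square to the fingers; bottle at (297,15) and turquoise bar (120,193) are clear. Bottom part: brass weight stands on the panel above the orange cleat (289,438).

Run:
```python
from m2 import *
w=pickle.load(open("w8.pkl","rb"))
print(ray(w,260.3,184.7,.054).round(4), ray(w,261,176,.036).round(4))
```

```text
[0.4371 0.205  0.054 ] [0.4365 0.2079 0.036 ]
```

Request:
{"fn": "servo_tool", "kwargs": {"targets": [[[0.9,0.08,0,1.2,0,0,0],[0.9,0.08,0,2.4,0,0,0],[0.9,0.08,0,3.5,0,0,0],[0.9,0.08,0,3.9,0,0,0],[0.9,0.08,0,3.9,0,0,0]]]}}

```text
time_s: 25.95
tcp_pos: [0.4356, 0.2016, 0.1775]
ee_rot: [0.531, 0.847, -0.002, -0.001]
contact_force: [-0.1, -0.1, 1.1]
opening: 0.948
grasp_force: 0.0
```

Request:
{"fn": "servo_tool", "kwargs": {"targets": [[[-1,0,0,0,0,0,0],[-1,0,0,0,0,0,0],[-1,0,0,0,0,0,0],[-1,0,0,0,0,0,0],[-1,0,0,0,0,0,0]]]}}

```text
time_s: 26.45
tcp_pos: [0.4364, 0.2039, 0.1816]
ee_rot: [0.53, 0.848, 0.002, 0.001]
contact_force: [2.2, -2.1, 7.0]
opening: 0.482
grasp_force: 60.7
```

Request:
{"fn": "servo_tool", "kwargs": {"targets": [[[-1,0,0,0,0,0,0],[-1,0,0,-0.4,0,0,0],[-1,0,0,-1,0,0,0],[-1,0,0,-1.8,0,0,0],[-1,0,0,-2.5,0,0,0]]]}}

```text
time_s: 26.95
tcp_pos: [0.435, 0.2036, 0.2818]
ee_rot: [0.53, 0.848, 0.0, 0.0]
contact_force: [0.2, 0.4, -3.9]
opening: 0.484
grasp_force: 62.7
```

```bash
python3 plan.py 611.5 105.5 280 2.5
```

```text
t 26.9 p [435.  203.6 281.8] psi 26.0 zaxis [ 0.001  0.    -1.   ] open 0.484 F [ 0.2  0.4 -3.9] q [-0.79  0.36  0.31  2.08 -0.16  0.72  0.08]
  shift [-4.14, 2.89, 0.05] turn 3.92 mm 202
```

Request:
{"fn": "servo_tool", "kwargs": {"targets": [[[-1,-2.1,1.45,0,0,0,1.96],[-1,-4.14,2.89,0,0,0,3.92],[-1,-4.14,2.89,0,0,0,3.92],[-1,-4.14,2.89,0,0,0,3.92],[-1,-4.14,2.89,0,0,0,3.92]]]}}

```text
time_s: 27.45
tcp_pos: [0.6164, 0.1003, 0.2812]
ee_rot: [0.694, 0.72, 0.001, 0.003]
contact_force: [0.2, -0.4, -4.5]
opening: 0.478
grasp_force: 63.3
```

Request:
{"fn": "servo_tool", "kwargs": {"targets": [[[-1,0,0,0,0,0,0],[-1,0,0,0,0,0,0]]]}}

```text
time_s: 27.65
tcp_pos: [0.6108, 0.1064, 0.2799]
ee_rot: [0.691, 0.723, -0.0, -0.001]
contact_force: [0.4, 0.1, -4.5]
opening: 0.48
grasp_force: 63.3
```

```bash
python3 plan.py 611.5 105 228 2.5
```

```text
t 27.6 p [610.8 106.4 279.9] psi 2.6 zaxis [-0.001  0.001 -1.   ] open 0.48 F [ 0.4  0.1 -4.5] q [-0.54  0.57  0.42  1.75 -0.29  0.88  0.05]
  shift [-0.04, 0.02, 1.3] turn 0.01 mm 52
```

Request:
{"fn": "servo_tool", "kwargs": {"targets": [[[-1,-0.03,0.02,0.6,0,0,0],[-1,-0.03,0.02,1.1,0,0,0],[-1,-0.03,0.02,1.25,0,0,0],[-1,-0.03,0.02,1.3,0,0,0],[-1,-0.03,0.02,1.3,0,0,0]]]}}

```text
time_s: 28.15
tcp_pos: [0.6125, 0.1051, 0.2286]
ee_rot: [0.691, 0.723, 0.0, -0.0]
contact_force: [-0.4, -0.3, -4.5]
opening: 0.483
grasp_force: 63.0
```

Request:
{"fn": "servo_tool", "kwargs": {"targets": [[[-1,0,0,0.05,0,0,0],[-1,0,0,0.05,0,0,0]]]}}

```text
time_s: 28.35
tcp_pos: [0.6128, 0.1046, 0.2266]
ee_rot: [0.691, 0.722, 0.0, 0.0]
contact_force: [-0.0, 0.2, -3.7]
opening: 0.481
grasp_force: 63.1
```

Request:
{"fn": "servo_tool", "kwargs": {"targets": [[[-1,0,0,0.03,0,0,0],[-1,0,0,0.03,0,0,0]]]}}

```text
time_s: 28.55
tcp_pos: [0.6127, 0.1045, 0.2248]
ee_rot: [0.692, 0.722, 0.0, 0.0]
contact_force: [0.5, -0.4, -4.1]
opening: 0.479
grasp_force: 63.1
```

Request:
{"fn": "servo_tool", "kwargs": {"targets": [[[-1,0,0,0.03,0,0,0],[-1,0,0,0.03,0,0,0]]]}}

```text
time_s: 28.75
tcp_pos: [0.6127, 0.1044, 0.2247]
ee_rot: [0.692, 0.722, 0.0, -0.0]
contact_force: [-5.7, 0.8, 9.2]
opening: 0.48
grasp_force: 64.7
```

Request:
{"fn": "servo_tool", "kwargs": {"targets": [[[-1,0,0,0.02,0,0,0],[-1,0,0,0.02,0,0,0]]]}}

```text
time_s: 28.95
tcp_pos: [0.6127, 0.1043, 0.2247]
ee_rot: [0.692, 0.722, 0.001, -0.0]
contact_force: [-8.2, -0.5, 16.6]
opening: 0.479
grasp_force: 66.0
```

Request:
{"fn": "servo_tool", "kwargs": {"targets": [[[0.3,0,0,0,0,0,0],[0.3,0,0,0,0,0,0],[0.3,0,0,0,0,0,0],[0.3,0,0,0,0,0,0]]]}}

```text
time_s: 29.35
tcp_pos: [0.6128, 0.1045, 0.2227]
ee_rot: [0.691, 0.722, 0.0, 0.0]
contact_force: [-0.3, -0.8, -0.2]
opening: 0.648
grasp_force: 0.0
```

Request:
{"fn": "servo_tool", "kwargs": {"targets": [[[0.3,0,0,-0.4,0,0,0],[0.3,0,0,-1,0,0,0],[0.3,0,0,-2,0,0,0],[0.3,0,0,-3,0,0,0],[0.3,0,0,-3,0,0,0]]]}}

```text
time_s: 29.85
tcp_pos: [0.6145, 0.1042, 0.3482]
ee_rot: [0.692, 0.722, 0.004, 0.002]
contact_force: [0.0, -0.6, -0.5]
opening: 0.653
grasp_force: 0.0
```

Request:
{"fn": "servo_tool", "kwargs": {"targets": [[[0.3,3,-3,-0.5,0,0,0],[0.3,3,-3,-0.5,0,0,0],[0.3,3,-3,-0.5,0,0,0],[0.3,3,-3,-0.5,0,0,0],[0.3,3,-3,-0.5,0,0,0]]]}}

```text
time_s: 30.35
tcp_pos: [0.4851, 0.2222, 0.3627]
ee_rot: [0.689, 0.724, 0.0, -0.001]
contact_force: [0.3, -0.7, -0.4]
opening: 0.647
grasp_force: 0.0
```

```bash
python3 plan.py
python3 - <<'E'
from m2 import *
c=shot("top","top4.png");s=shot("scene","s4.png")
f=c["frame"][110:240,120:320];b=cv2.resize(f,(700,455),interpolation=cv2.INTER_CUBIC)[:,:]
g=cv2.resize(s["frame"][180:270,220:360],(0,0),fx=3,fy=3)
b=cv2.resize(b,(480,312));g=cv2.resize(g,(480,280))
cv2.imwrite("pics/j9.png",cv2.cvtColor(np.vstack([b,g]),cv2.COLOR_RGB2BGR))
E
```

```text
t 30.4 p [485.1 222.2 362.7] psi 2.8 zaxis [-0.001  0.002 -1.   ] open 0.647 F [ 0.3 -0.7 -0.4] q [-0.87  0.34  0.45  1.88 -0.18  0.96 -0.29]
```

View pics/j9.png

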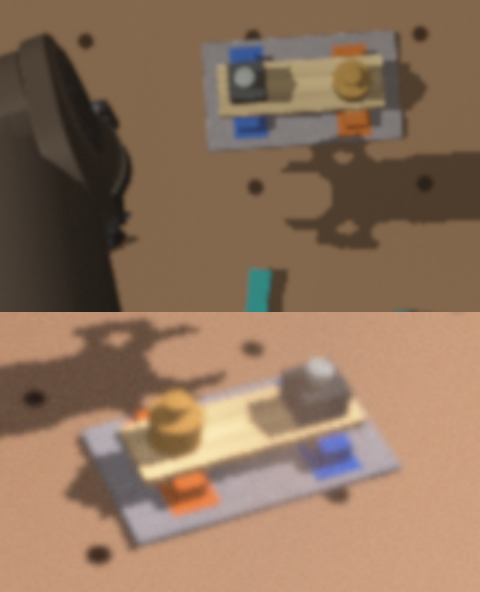

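The picture shows the panel flat across both cleats. The steel weight (247,80) stands above the blue cleat and the brass weight (352,80) above the orange one, and the arm is clear. Handing in.

```bash
python3 -c "
from plant import r
print(r.hand_in())"
```

```text
the job is handed in; nothing more can be done
None
```

The glue-up is set and handed in after about 30 s of the 131 s: cleats centred on their marks, panel flat across them, brass weight above the orange cleat and steel weight above the blue one, bottle and file not handled; no verdict was returned.

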